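# Lock the swivel work head with its knurled ring

### The job

Lock the swivel work head that carries the copper bowl just where it stands: run the knurled lock ring down by its black handle, clockwise seen from above, until you feel it bear on the housing. Then nip it up firmly by squeezing its handle towards the head's steel handle with about 20 N (never more than 35 N), so that the head is held still by its own handle and does not turn off its setting, not even for a moment. Let go of both handles and leave everything else on the bench alone.

Things in the scene. Friction and masses are not known exactly. Their poses are not given: they have to be found in the camera images.
- swivel_base: Grey cast pedestal fixed to the bench: round foot 124 mm across, bearing housing 72 mm across and 88 mm tall, a brown fibre washer on top. Origin: centre of the underside; z is the upright axis about which the head and the lock ring turn.
- head_barrel: The head: a 36 mm steel barrel standing in the housing, carrying a plate 58 mm across and, in three jaws, a copper bowl 70 mm across (its top 176 mm above the bench). Origin on the axis, 90 mm above the bench; x points to its handle. It turns stiffly: about 7 N sideways on its grip makes it slip; it stays where it is left.
- head_grip (a point): On the axis of the head's handle: a flat steel arm 12 mm wide (its top 132 mm above the bench) ending in an upright revolving bare steel grip with a flat top, 14 mm in diameter, 124 to 170 mm above the bench, 70 mm out from the pedestal's axis. The point is 145 mm above the bench, the height to squeeze at.
- ring_grip (a point): On the axis of the lock ring's handle: a steel rod 9 mm thick rising from the ring to an upright revolving black grip with a domed top, 14 mm in diameter, 108 to 169 mm above the bench, 70 mm out from the pedestal's axis. The point is about 145 mm above the bench, the height to squeeze at. Seen from above it starts 1.2 to 2.1 rad counterclockwise of the head's grip.
- lock_ring: The knurled lock ring (steel, 62 mm across, 16 mm tall) on the barrel's thread; origin at the centre of its underside. Clockwise it runs with a light drag (about 1 N at its grip) until it bears on the washer, with its grip 0.3 to 0.85 rad from the head's grip: where exactly cannot be seen, only felt. Pushed on alone from there it drags the head round with it.
- washer_nip (a joint): How far the ring has been nipped up, in rad of its turn past first bearing, drawing against the fibre washer: 0 while the ring runs free and when it only bears. Squeezing the two grips together moves nothing up to about 9 N; the ring is tight from 15 to 17 N (0.015 rad, its grip 1 mm further) and goes about 0.3 mm further per newton above that (0.03 to 0.04 rad in all at 20 N). It stays so when let go.
- ring_underside (a point): Centre of the lock ring's underside, on the axis. It falls 1 mm per radian that the ring is turned clockwise and comes level with seat_face when the ring bears on the washer.
- seat_face (a point): Centre of the top face of the fibre washer on the housing, 90 mm above the bench, fixed.
- paste_dish: White porcelain dish, 88 mm across, 22 mm tall; origin under its centre. Leave alone.
- tweezers: Steel tweezers, 125 mm long, 8 mm tall, lying along their x axis; origin under the middle. Leave alone.
- copper_beaker: Small copper vase, 64 mm across, 82 mm tall; origin under its centre. Leave alone.
- wire_spool: Flat wire spool, 56 mm across, 32 mm tall; origin under its centre. Leave alone.
- wood_block: Wooden block 70 x 45 x 40 mm; origin under its centre. Leave alone.
- foot_cushion: Green ring cushion, 108 mm across, 26 mm tall; origin under its centre. Leave alone.
- needle_file: Slim file with a wooden handle, 140 mm long, lying along its x axis; origin under it. Leave alone.
Things that resemble listed ones, but are neither listed nor needed, are in the scene too. Of the things that look like the swivel_base, the largest one is meant.

How it is judged:
By the outcome, as a careful person would: the job done as asked, in the order asked, and still so for the second after the job is handed in, with the robot touching nothing.
It also fails if it takes over 72 s, if anything falls off the work surface, if the arm or the gripper's body presses on something with over 40 N, if the wrist force passes 120 N, or if a joint passes its speed limit or range.

### The arm

A 6-joint arm with a two-finger parallel gripper is mounted at the origin on the work surface. World frame = base frame: x ahead of the robot, y to its left, z up, the work surface at z = 0. Lengths are in m, angles in rad, forces in N, time in s.
With the tool pointing down it reaches from about 0.3 to 0.775 m from the base axis. Payload 14.6 kg.
Tool frame: the origin (TCP) lies at the centre of the arm's flange, where the gripper is bolted on; the fingertips stand 199 mm ahead of it and the grasp point (between the pads) lies 180 mm ahead of it; z points along the fingers, y is the direction in which the jaws open and shut (so a half turn about z gives the same grasp; the last joint's range is limited). The gripper opens to 94 mm and grips with 3 to 60 N. Pads are 16 mm wide; open, the fingers measure 119 mm over their backs; the gripper's body (75 mm by 177 mm) begins 78 mm behind the grasp point.
Start: joints at [1.161, 0.3, 1.521, -0, 1.321, -0.067], TCP at [0.185, 0.518, 0.405] pointing down, gripper open.
Joint ranges: [-3.03, 3.03], [-0.79, 2.21], [0.23, 2.52], [-1.04, 4.18], [0, 3.07], [-2.55, 2.55]. Speed limits (rad/s): [2.22, 2.22, 2.57, 3.14, 3.14, 3.14].

### API

Orientations are given as a unit quaternion [w, x, y, z].
In Python, from plant import robot, readout, eyes gives the robot as it stands. Calls block until the motion is done:
- robot.move_to(position, orientation): joint-space move of the TCP to a pose.
- robot.move_linear(position, rotation=None, velocity=0.15, f_stop=None): straight line of the TCP; rotation=None keeps the orientation; velocity is the mean speed in m/s. With f_stop (N) it stops when the force on the tool has changed by that much, and returns True; else False.
- robot.goto_joints(angles): joint-space move.
- robot.open_jaws() and robot.grab(strength=None): open the fingers fully, or close them until they stop; strength is the grip in N (None keeps the last).
- robot.wait(seconds).
- robot.solve_ik(position, orientation): joint angles nearest the present ones, or None.
- readout.get_state(): the state.
- eyes.capture(name): name is "scene" or "top" or "wrist"; returns (picture, depth): 384x512x3 uint8, red, green, blue; 384x512 float32, m along the optical axis (not along the pixel's ray), 0 where there is no reading.
- eyes.camera_params(name): a dict with "fx", "fy", "cx", "cy" (pixels), "extrinsics" (4x4, takes a point from world to camera coordinates). Camera axes: x right, y down, z forward; pixel columns grow to the right and rows downward; lengths in m; the calibration is good to about 2 mm. A picture is of the moment at which its call begins: read the wrist's pose just before it. camera_params takes no time and is no camera call; for the wrist camera it gives the pose at the moment of the call.
A pose or a line that the arm cannot do raises robot.Unreachable and nothing moves.
- robot.close_job(): hands the job in, once; it reports no verdict.
The state is a dict: "clock": time; "qpos": joint angles; "joint_vel": joint speeds; "joint_efforts": joint torques, N m; "tool_pos": TCP position; "tool_rot": TCP orientation; "ft_force": force on the tool from outside, world axes, zero at the start; "torque": the same for the moment, N m; "finger_gap": opening from 0.0 (shut) to 1.0 (fully open).
Only numpy, scipy, OpenCV 4.12 (cv2) and the standard library are available. Lean on these libraries where they do the work, as an engineer would, in place of code of your own. Each camera call takes 0.05 s, during which the arm holds its last target.

## Working session

There is one attempt and no reset: what is moved stays moved. The work goes in short steps, each a Python script; the robot and the scene stay as the last script left them, time stands still between calls to the robot, and variables do not carry over. Pictures are saved under pics/ and viewed, and the job is handed in when it is done.

```bash
ls; mkdir -p pics
python3 - <<'E'
from plant import robot, readout, eyes
import cv2,numpy as np
for n in ("scene","top","wrist"):
    p,d=eyes.capture(n)
    np.savez(f"{n}0.npz",p=p,d=d,**{k:np.array(v) for k,v in eyes.camera_params(n).items()})
    cv2.imwrite(f"pics/{n}0.png",cv2.cvtColor(p,cv2.COLOR_RGB2BGR))
    c=eyes.camera_params(n);print(n,c["fx"],c["cx"],c["cy"],np.round(c["extrinsics"],3).tolist())
print(readout.get_state())
E
```

```text
pics
scene 461.31871843455997 253.8182346827577 189.15206126011594 [[0.786, 0.618, 0.01, -0.483], [0.363, -0.448, -0.817, -0.066], [-0.5, 0.646, -0.577, 1.729], [0.0, 0.0, 0.0, 1.0]]
top 378.76811654719324 251.9853923668355 188.15006332910124 [[0.015, -1.0, 0.017, 0.044], [-0.99, -0.017, -0.138, 0.575], [0.138, -0.015, -0.99, 0.981], [0.0, 0.0, 0.0, 1.0]]
wrist 271.68420451971434 251.04977282675236 194.5072911696397 [[0.335, 0.942, -0.0, -0.549], [0.905, -0.322, 0.277, -0.03], [0.261, -0.093, -0.961, 0.391], [0.0, 0.0, 0.0, 1.0]]
{'clock': 0.15, 'qpos': array([ 1.16137727e+00,  3.00369644e-01,  1.52141000e+00,  1.39607922e-05,
        1.32070534e+00, -6.66073393e-02]), 'joint_vel': array([ 6.31287453e-04, -2.17300994e-03, -1.35846899e-03,  8.08538258e-05,
        1.91883368e-03,  5.52899276e-04]), 'joint_efforts': array([ 1.21263449e-03, -5.31962693e+01, -3.52814770e+01,  7.08836317e-02,
        2.36669584e-02, -8.33348213e-05]), 'tool_pos': array([0.18487531, 0.51798277, 0.40421428]), 'tool_rot': array([-1.11765148e-04,  1.70569460e-01,  9.85345554e-01, -4.31992384e-04]), 'ft_force': array([ 0.56997736,  0.13847594, -0.20816054]), 'torque': array([-0.07098694, -0.01904772, -0.01651324]), 'finger_gap': 1.0002443196934423}
```

View pics/scene0.png

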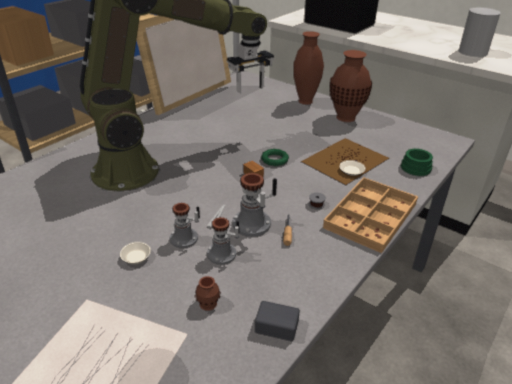

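View pics/top0.png

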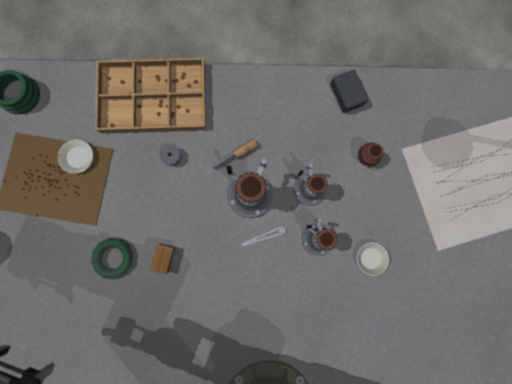

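View pics/wrist0.png

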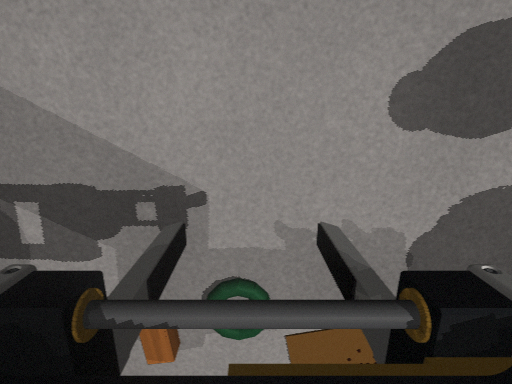

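Candidates for the swivel head in the top view are (250,190), which is the largest, and smaller look-alikes at (315,186) and (325,240). I choose (250,190), which is at (253,205) in the scene view, and check it in a close crop.

Run:
```python
import cv2,numpy as np
t=cv2.imread("pics/top0.png")[140:225,205:350]
s=cv2.imread("pics/scene0.png")[160:270,160:300]
t=cv2.resize(t,None,fx=5,fy=5,interpolation=cv2.INTER_CUBIC)
s=cv2.resize(s,None,fx=5,fy=5,interpolation=cv2.INTER_CUBIC)
cv2.imwrite("pics/tc.png",t);cv2.imwrite("pics/sc.png",s)
```

```text
(no output)
```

View pics/tc.png

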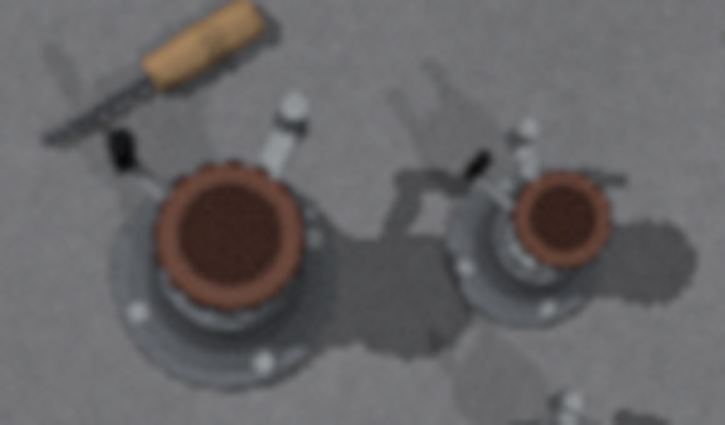

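View pics/sc.png

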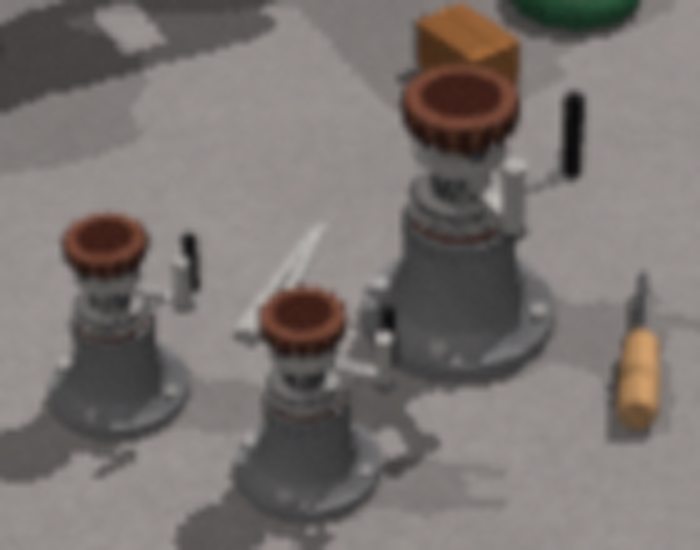

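The crops confirm it. The big pedestal has its bowl at top-view px (251,187), its steel grip at about (263,162) and its black grip at about (229,170). Next I measure their positions.

```bash
cat > h.py <<'E'
import numpy as np,cv2
def ray(c,u,v):
    E=np.array(c["extrinsics"]);R=E[:3,:3];t=E[:3,3]
    return -R.T@t, R.T@np.array([(u-c["cx"])/c["fx"],(v-c["cy"])/c["fy"],1.])
def onplane(c,u,v,z):
    o,d=ray(c,u,v);return o+d*(z-o[2])/d[2]
def project(c,p):
    E=np.array(c["extrinsics"]);q=E[:3,:3]@np.array(p)+E[:3,3]
    return c["fx"]*q[0]/q[2]+c["cx"],c["fy"]*q[1]/q[2]+c["cy"]
E
python3 - <<'E'
from h import *
for n,box in (("top",(225,148,280,225)),("scene",(230,165,290,260))):
    c=dict(np.load(f"{n}0.npz"));p=c["p"];x0,y0,x1,y1=box
    hsv=cv2.cvtColor(p,cv2.COLOR_RGB2HSV)
    m=((hsv[...,1]>90)&((hsv[...,0]<12)|(hsv[...,0]>170))).astype(np.uint8)
    mm=np.zeros_like(m);mm[y0:y1,x0:x1]=m[y0:y1,x0:x1]
    k,l,s,ce=cv2.connectedComponentsWithStats(mm)
    i=1+np.argmax(s[1:,4]);print(n,"bowl",s[i],ce[i],onplane(c,*ce[i],.176))
    b=(p.max(2)<28).astype(np.uint8);mm=np.zeros_like(m);mm[y0:y1,x0:x1]=b[y0:y1,x0:x1]
    k,l,s,ce=cv2.connectedComponentsWithStats(mm)
    for i in range(1,k):
        if s[i,4]>5: print(n,"black",s[i],ce[i],onplane(c,*ce[i],.1385))
# depth based bowl/grips from top: points by height
c=dict(np.load("top0.npz"));d=c["d"]
for n in("top","scene"):
    c=dict(np.load(n+"0.npz"));d=c["d"]
    v,u=np.mgrid[0:384,0:512]
    E_=c["extrinsics"];X=np.stack([(u-c["cx"])/c["fx"]*d,(v-c["cy"])/c["fy"]*d,d],-1)
    W=(X-E_[:3,3])@E_[:3,:3]
    np.save(n+"W.npy",W)
    x0,y0,x1,y1=(225,148,280,225) if n=="top" else (230,165,290,260)
    w=W[y0:y1,x0:x1].reshape(-1,3);col=c["p"][y0:y1,x0:x1].reshape(-1,3)
    w=w[(w[:,2]>.1)&(w[:,2]<.19)]
    print(n,len(w),w.min(0),w.max(0))
    print("rim",np.median(w[(w[:,2]>.17)],0))
    img=np.clip((W[y0:y1,x0:x1,2])/.18*255,0,255).astype(np.uint8)
    cv2.imwrite(f"pics/{n}h.png",cv2.resize(cv2.applyColorMap(img,2),None,fx=8,fy=6,interpolation=0))
E
```

```text
top bowl [236 173  29  29 641] [250.40405616 187.00156006] [0.5581094  0.05856781 0.176     ]
top black [228 167   3   6  16] [229.  169.5] [0.60576885 0.11115263 0.1385    ]
scene bowl [241 172  23  19 326] [251.65337423 180.58895706] [0.56625578 0.0474907  0.176     ]
scene black [273 180   3  15  27] [274.14814815 186.62962963] [0.6063455  0.10859613 0.1385    ]
top 908 [0.52306846 0.02232169 0.10014394] [0.6269123  0.11798547 0.17959134]
rim [0.55819166 0.05934852 0.17527551]
scene 817 [ 0.52502639 -0.1014199   0.10018873] [0.63086281 0.11171917 0.18026542]
rim [0.56132991 0.05174915 0.17464534]
```

```bash
cat >> h.py <<'E'
from scipy.spatial.transform import Rotation as Ro
def Rt(phi):
    y=np.array([np.cos(phi),np.sin(phi),0]);z=np.array([0,0,-1.]);return np.stack([np.cross(y,z),y,z],1)
def quat(phi):
    q=Ro.from_matrix(Rt(phi)).as_quat();return [q[3],q[0],q[1],q[2]]
E
python3 - <<'E'
from h import *
from plant import robot,readout,eyes
c=dict(np.load("top0.npz"))
for uv in((263.6,161.4),):print(onplane(c,*uv,.17))
s=readout.get_state();c=eyes.camera_params("wrist");E=np.array(c["extrinsics"])
q=s["tool_rot"];Rc=Ro.from_quat([q[1],q[2],q[3],q[0]]).as_matrix()
print("phi",np.arctan2(Rc[1,1],Rc[0,1]))
o=-E[:3,:3].T@E[:3,3]; oc=Rc.T@(o-s["tool_pos"]); dc=Rc.T@E[2,:3]; print(oc,dc)
tgt=np.array([.575,.065,.17])
for phi in (1.5,1.5-np.pi,0.2,-1.3):
  R=Rt(phi); zt=.43
  # ray through pixel row 170
  ray_=Rc.T@E[:3,:3].T@np.array([0,(170-c["cy"])/c["fy"],1])
  r=R@ray_; k=(tgt[2]-(zt+(R@oc)[2]))/r[2]
  p=tgt-k*r-R@oc; p[2]=zt
  print(phi,p,robot.solve_ik(p,quat(phi)))
E
```

```text
[0.62081716 0.02815068 0.17      ]
phi 1.2279811853055167
[ 0.07993481 -0.00086501  0.02027349] [-0.27662446  0.00099237  0.96097759]
1.5 [0.60871259 0.06325579 0.43      ] [ 4.37051239e-02  4.23507970e-01  1.29539557e+00 -4.44089210e-16
  1.42268912e+00 -1.45629488e+00]
-1.6415926535897931 [0.54128741 0.06674421 0.43      ] [ 5.55283125e-02  2.70990150e-01  1.49863351e+00 -4.44089210e-16
  1.37196899e+00  1.69712097e+00]
0.2 [0.58233744 0.03204938 0.43      ] [-7.81616297e-03  3.57042983e-01  1.38650252e+00 -4.44089210e-16
  1.39804715e+00 -2.07816163e-01]
-1.3 [0.54265095 0.05535011 0.43      ] [ 3.44989499e-02  2.71170433e-01  1.49840567e+00 -4.44089210e-16
  1.37201655e+00  1.33449895e+00]
```

Run:
```python
from h import *
from plant import robot,readout,eyes
robot.move_to([.541,.067,.43],quat(-1.64))
print(readout.get_state()["clock"],readout.get_state()["tool_pos"],readout.get_state()["ft_force"])
c=eyes.camera_params("wrist");p,d=eyes.capture("wrist")
np.savez("w1.npz",p=p,d=d,**{k:np.array(v) for k,v in c.items()})
cv2.imwrite("pics/w1.png",cv2.cvtColor(p,cv2.COLOR_RGB2BGR))
for n,P in(("bowl",(.558,.0586,.176)),("head",(.621,.028,.17)),("ring",(.606,.110,.169))):print(n,project(c,P))
```

```text
2.2167 [0.54091721 0.06759674 0.42996724] [ 0.39422107 -0.54947727  0.18669882]
bowl (np.float64(258.7526544988989), np.float64(190.64055410638787))
head (np.float64(290.30161947593814), np.float64(114.81817951694694))
ring (np.float64(196.40425719757184), np.float64(139.23954469709355))
```

View pics/w1.png

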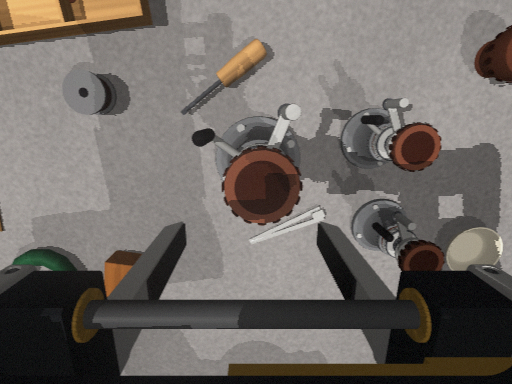

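The wrist view shows the bowl at (262,185), the flat steel top of the head grip at about (292,111) and the black ring grip at (193–215,137). These match the predicted points. I'll refine them with masks.

Run:
```python
from h import *
c=dict(np.load("w1.npz"));p=c["p"]
crop=cv2.resize(p[90:230,180:310],None,fx=5,fy=5,interpolation=cv2.INTER_CUBIC)[:,:,::-1]
cv2.imwrite("pics/w1c.png",crop[:600])
g=p.max(2)
b=np.zeros_like(g);b[125:150,188:222]=(g[125:150,188:222]<45)
k,l,s,ce=cv2.connectedComponentsWithStats(b);i=1+np.argmax(s[1:,4]);print("black",s[i],ce[i])
print(onplane(c,*ce[i],.1385))
h=np.zeros_like(g);h[98:122,280:305]=(g[98:122,280:305]>165)
k,l,s,ce=cv2.connectedComponentsWithStats(h);i=1+np.argmax(s[1:,4]);print("head",s[i],ce[i],onplane(c,*ce[i],.17))
hsv=cv2.cvtColor(p,cv2.COLOR_RGB2HSV)
m=((hsv[...,1]>90)&((hsv[...,0]<12)|(hsv[...,0]>170))).astype(np.uint8);mm=m*0;mm[130:235,205:315]=m[130:235,205:315]
cs,_=cv2.findContours(mm,0,1);ct=max(cs,key=cv2.contourArea);e=cv2.fitEllipse(ct);print(e,onplane(c,*e[0],.176))
# depth points: rim and grip tops
d=c["d"];v,u=np.mgrid[0:384,0:512];X=np.stack([(u-c["cx"])/c["fx"]*d,(v-c["cy"])/c["fy"]*d,d],-1)
W=(X-c["extrinsics"][:3,3])@c["extrinsics"][:3,:3]
for n,(x0,y0,x1,y1),zl in(("bowl",(205,130,315,235),.168),("head",(280,98,305,122),.165),("ring",(188,125,222,150),.14)):
    w=W[y0:y1,x0:x1].reshape(-1,3);w=w[(w[:,2]>zl)&(w[:,2]<.185)]
    (cx,cy),r=cv2.minEnclosingCircle(w[:,:2].astype(np.float32));print(n,len(w),np.median(w,0),(w.min(0)+w.max(0))/2,(cx,cy,r))
```

```text
black [192 129  23  17 273] [202.68498168 136.66666667]
[0.60600902 0.10976842 0.1385    ]
head [280  98  25  24 267] [292.80524345 112.34082397] [0.62286798 0.02583787 0.17      ]
((261.44415283203125, 185.09146118164062), (75.36003112792969, 76.69114685058594), 70.82830047607422) [0.56293158 0.05592151 0.176     ]
bowl 4766 [0.56245669 0.05547516 0.17575673] [0.5655399  0.06085912 0.17313877] (0.5700796246528625, 0.06672592461109161, 0.051736980676651)
head 222 [0.62348584 0.02558223 0.16960024] [0.62319946 0.02535214 0.16828732] (0.6223224401473999, 0.02535214275121689, 0.007127418648451567)
ring 252 [0.60702316 0.10598669 0.16683687] [0.60627096 0.10797639 0.15577094] (0.6061841249465942, 0.10793956369161606, 0.006930476985871792)
```

View pics/w1c.png

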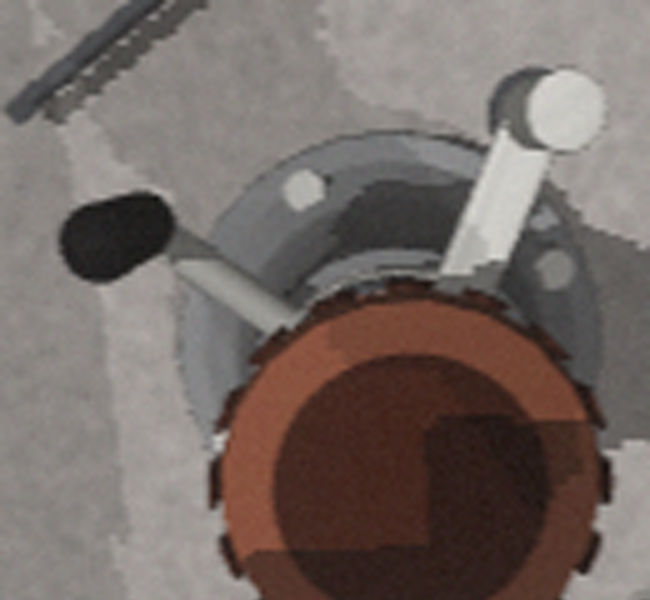

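Axis is about (0.5605,0.057). The head grip is at angle −0.464 rad (r 69.8 mm) and the ring grip at +0.83 rad (r 69 mm), so the separation is 1.295 rad, which agrees with the description. I will go down with the jaws open and tangential at the ring grip. One pad goes behind the ring grip and the head grip lies free between the jaws. Then I'll push in small arcs.

```bash
cat >> h.py <<'E'
AX=np.array([.5605,.057])
def pose(psi,off,z=.325,yawx=0.,r=.070):
    """jaw centre so that ring-side pad face is off (m) cw of the ring grip axis at angle psi (negative: ccw behind)"""
    phi=psi-np.pi/2
    y=np.array([np.cos(phi),np.sin(phi)])
    g=AX+r*np.array([np.cos(psi),np.sin(psi)])
    c=g+y*(.047+off)
    return np.array([c[0],c[1],z]),phi,y
def ftavg(robot,readout,n=6,dt=.03):
    F=[]
    for _ in range(n):
        robot.wait(dt);F.append(readout.get_state()["ft_force"])
    return np.mean(F,0),np.std(F,0)
E
python3 - <<'E'
from h import *
from plant import robot,readout,eyes
psi=.83
p,phi,y=pose(psi,-.013,z=.43)
robot.move_to(p,quat(phi));print(readout.get_state()["clock"])
p,phi,y=pose(psi,-.013)
print(robot.move_linear(p,velocity=.1,f_stop=8))
s=readout.get_state();print(s["clock"],s["tool_pos"],p,s["qpos"])
print(ftavg(robot,readout))
c=eyes.camera_params("wrist");im,d=eyes.capture("wrist");cv2.imwrite("pics/w2.png",im[:,:,::-1])
E
```

```text
3.1167
False
4.3167 [0.63292707 0.08571716 0.32578864] [0.63283097 0.08570942 0.325     ] [7.72743303e-02 5.64329257e-01 1.33330125e+00 1.49313200e-05
 1.24266983e+00 8.18096190e-01]
(array([-0.24788611,  0.40673879, -0.47137308]), array([0.45310415, 0.49562694, 0.44298319]))
```

View pics/w2.png

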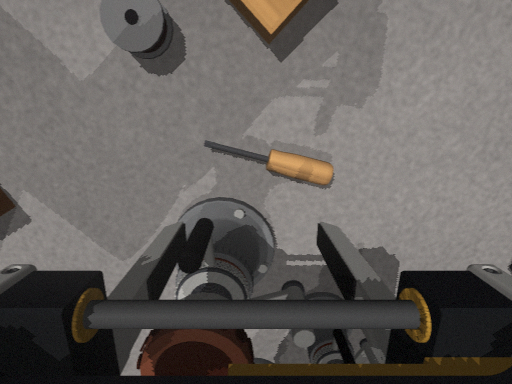

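Run:
```python
from h import *
from plant import robot,readout,eyes
b,_=ftavg(robot,readout,10)
np.save("bias.npy",b)
psi=.83
p,phi,y=pose(psi,-.0075);print(robot.move_linear(p,velocity=.03,f_stop=4))
for psi in np.arange(.75,.495,-.06):
    p,phi,y=pose(psi,-.007)
    st=robot.move_linear(p,quat(phi),velocity=.03,f_stop=4)
    f,sd=ftavg(robot,readout,3,.02)
    s=readout.get_state();print(round(s["clock"],2),round(psi,2),st,np.round(f-b,2),"ft",round((f-b)[:2]@y,2),np.round((s["tool_pos"]-p)*1e3,2))
    if st:break
c=eyes.camera_params("wrist");im,d=eyes.capture("wrist");cv2.imwrite("pics/w3.png",im[:,:,::-1])
```

```text
False
5.67 0.75 False [ 0.17 -0.02  0.06] ft 0.13 [-0.02  0.06 -0.01]
6.03 0.69 False [ 0.41  0.31 -0.01] ft 0.02 [-0.03  0.13  0.05]
6.38 0.63 False [-0.34 -0.04  0.53] ft -0.16 [-0.02  0.14 -0.01]
6.74 0.57 False [-0.08  0.4   0.54] ft -0.38 [-0.01  0.12 -0.01]
7.1 0.51 False [ 0.38 -0.54 -0.31] ft 0.66 [0.   0.13 0.02]
```

View pics/w3.png

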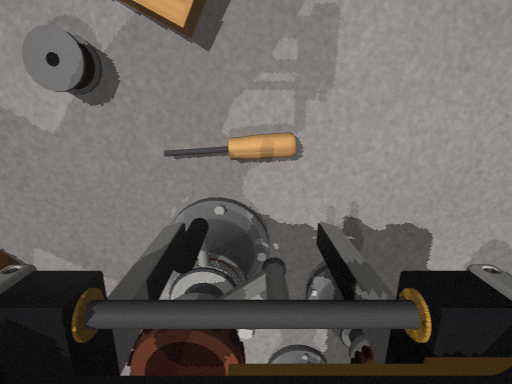

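Run:
```python
from h import *
from plant import robot,readout,eyes
b=np.load("bias.npy")
psi=.50
while psi>-.2:
    psi-=.02
    p,phi,y=pose(psi,-.007)
    st=robot.move_linear(p,quat(phi),velocity=.012,f_stop=2.5)
    f,sd=ftavg(robot,readout,5,.02)
    s=readout.get_state();ft=(f-b)[:2]@y
    print(round(s["clock"],2),round(psi,2),st,np.round(f-b,2),"ft",round(ft,2),np.round((s["tool_pos"]-p)*1e3,2))
    if ft<-2: break
```

```text
7.58 0.48 False [-0.58  0.45 -0.4 ] ft -0.67 [0.02 0.01 0.01]
7.95 0.46 False [-0.18  0.89 -0.24] ft -0.88 [ 0.02 -0.05  0.04]
8.32 0.44 False [-0.37  0.4  -0.2 ] ft -0.52 [ 0.01 -0.02  0.01]
8.68 0.42 False [0.01 0.76 0.27] ft -0.69 [-0.   -0.03  0.03]
9.05 0.4 False [ 0.04  0.81 -0.5 ] ft -0.73 [ 0.   -0.03  0.01]
9.42 0.38 False [-0.18  0.64 -0.24] ft -0.66 [ 0.   -0.03  0.01]
9.78 0.36 False [-0.29  0.94 -0.44] ft -0.98 [ 0.01 -0.04  0.  ]
10.15 0.34 False [-0.45  0.92 -0.31] ft -1.02 [ 0.02 -0.03  0.02]
10.52 0.32 False [-0.3   0.63 -0.07] ft -0.69 [ 0.01 -0.03  0.01]
10.88 0.3 False [-0.18  0.31 -0.34] ft -0.35 [ 0.   -0.05 -0.01]
11.25 0.28 False [ 0.28  0.5  -0.61] ft -0.4 [ 0.   -0.04 -0.  ]
11.62 0.26 False [-0.18  0.24 -1.19] ft -0.28 [ 0.01 -0.04  0.01]
11.98 0.24 False [-0.47  1.07 -0.34] ft -1.15 [ 0.01 -0.01  0.01]
12.35 0.22 False [-0.15  0.6  -0.64] ft -0.62 [-0.   -0.03 -0.  ]
12.72 0.2 False [-0.45  0.74 -0.48] ft -0.81 [ 0.01 -0.06  0.03]
13.08 0.18 False [ 0.15  0.82 -0.5 ] ft -0.78 [-0.   -0.04  0.01]
13.45 0.16 False [-0.15  0.37 -0.23] ft -0.38 [ 0.01 -0.04  0
[... 298 characters left out ...]
0.81] ft -1.15 [ 0.01 -0.04  0.01]
15.65 0.04 False [ 0.35  0.86 -0.45] ft -0.85 [ 0.   -0.04  0.01]
16.02 0.02 False [-0.14  0.77 -0.84] ft -0.77 [-0.   -0.03  0.02]
16.38 -0.0 False [ 0.59  0.55 -0.65] ft -0.55 [ 0.   -0.04  0.03]
16.75 -0.02 False [-0.24  0.8  -0.72] ft -0.79 [-0.   -0.06  0.02]
17.12 -0.04 False [ 0.01  0.65 -0.61] ft -0.65 [ 0.   -0.03  0.01]
17.48 -0.06 False [-0.04  0.99 -0.67] ft -0.99 [-0.   -0.04  0.01]
17.85 -0.08 False [-0.25  0.59 -0.21] ft -0.56 [-0.01 -0.05  0.03]
18.22 -0.1 False [ 0.28  0.64 -0.97] ft -0.66 [-0.   -0.05  0.  ]
18.58 -0.12 False [ 0.01  1.01 -0.96] ft -1.01 [-0.01 -0.05  0.01]
18.95 -0.14 False [ 0.36  2.59 -0.73] ft -2.62 [-0.    0.1   0.02]
```

Drag was a steady 0.75 N or so, then jumped to 2.6 N at ψ≈−0.14 (about 0.32 rad from the head grip), so the ring bears. Next I back off, align the jaws along the chord, touch each grip gently with its own pad and centre between the two touches.

Run:
```python
from h import *
from plant import robot,readout,eyes
phi0=-.14-np.pi/2; y0=np.array([np.cos(phi0),np.sin(phi0),0])
t=readout.get_state()["tool_pos"]
robot.move_linear(t-y0*.006,velocity=.03)
mid=(-.14-.464)/2;phi=mid-np.pi/2
y=np.array([np.cos(phi),np.sin(phi),0])
C=np.array([*(AX+.069*np.array([np.cos(mid),np.sin(mid)])),.325])
robot.move_linear(C,quat(phi),velocity=.05)
robot.wait(.15)
b,_=ftavg(robot,readout,10,.02)
c=eyes.camera_params("wrist");im,d=eyes.capture("wrist");cv2.imwrite("pics/w4.png",im[:,:,::-1])
np.savez("sq.npz",C=C,y=y,phi=phi,b=b)
print(readout.get_state()["clock"],C,y,b,readout.get_state()["tool_pos"])
# head touch : head pad is at +y -> move -y
res=[]
robot.move_linear(C-y*.024,velocity=.06);robot.wait(.1)
st=robot.move_linear(C-y*.034,velocity=.006,f_stop=2.5)
s=readout.get_state();f,_=ftavg(robot,readout,5,.02)
print("head",st,(s["tool_pos"]-C)@y*1e3,(f-b)@y,s["clock"])
robot.move_linear(C,velocity=.06)
np.save("hd.npy",(s["tool_pos"]-C)@y)
```

```text
20.275 [0.6263773  0.03647731 0.325     ] [-0.29743029 -0.95474354  0.        ] [ 0.10367536  0.19282511 -0.02432105] [0.62638826 0.03634116 0.32500411]
head True -29.73346810464167 0.9516177366302722 21.925
```

View pics/w4.png

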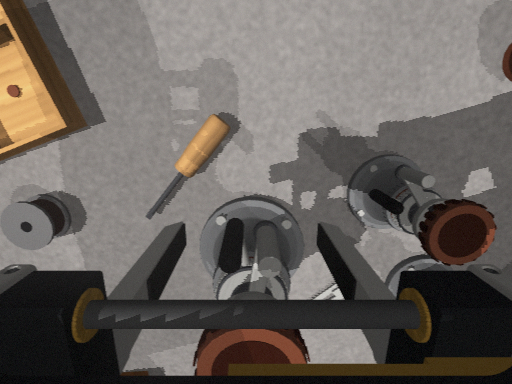

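The view shows the black grip at (232,240) and the steel grip at (267,250), centred between the open jaws. Next is the ring touch, then a firmer head touch in small increments.

Run:
```python
from h import *
from plant import robot,readout,eyes
z=np.load("sq.npz");C,y,b=z["C"],z["y"],z["b"]
def touch(sgn,start):
    robot.move_linear(C+sgn*y*start,velocity=.06);robot.wait(.1)
    x=start;out=[]
    while x<.034:
        x+=.0002 if len(out)else .0002
        robot.move_linear(C+sgn*y*x,velocity=.01,f_stop=4)
        f,_=ftavg(robot,readout,5,.012);s=readout.get_state()
        pos=(s["tool_pos"]-C)@y*1e3;F=-sgn*(f-b)@y
        out.append((round(x*1e3,2),round(pos,2),round(F,2)))
        if F>2: break
    print(s["clock"],out)
    return pos
c1=touch(1,.0265)
robot.move_linear(C,velocity=.06)
c2=touch(-1,.0292)
robot.move_linear(C,velocity=.06)
print(c1,c2,(c1+c2)/2,"outer width mm",94-(c1-c2)/1,readout.get_state()["clock"])
np.save("c12.npy",[c1,c2])
```

```text
26.2583 [(26.7, np.float64(26.56), np.float64(-0.28)), (26.9, np.float64(26.9), np.float64(-0.07)), (27.1, np.float64(27.1), np.float64(-0.02)), (27.3, np.float64(27.3), np.float64(0.2)), (27.5, np.float64(27.47), np.float64(0.31)), (27.7, np.float64(27.67), np.float64(0.47)), (27.9, np.float64(27.87), np.float64(1.07)), (28.1, np.float64(28.05), np.float64(1.98)), (28.3, np.float64(28.26), np.float64(2.0)), (28.5, np.float64(28.45), np.float64(2.82))]
29.6583 [(29.4, np.float64(-29.3), np.float64(0.23)), (29.6, np.float64(-29.6), np.float64(0.13)), (29.8, np.float64(-29.81), np.float64(-0.04)), (30.0, np.float64(-30.0), np.float64(0.34)), (30.2, np.float64(-30.2), np.float64(0.1)), (30.4, np.float64(-30.4), np.float64(0.83)), (30.6, np.float64(-30.49), np.float64(2.65))]
28.453167486521163 -30.485913908379757 -1.0163732109292969 outer width mm 35.060918605099076 30.3167
```

Run:
```python
from h import *
from plant import robot,readout,eyes
z=np.load("sq.npz");C,y,b=z["C"],z["y"],z["b"]
robot.move_linear(C-y*.001,velocity=.03);robot.wait(.2)
b,_=ftavg(robot,readout,10,.02)
np.save("b2.npy",b)
robot.grab(3)
for k in range(3):
    f,_=ftavg(robot,readout,8,.02);s=readout.get_state()
    print(s["clock"],"gap mm",s["finger_gap"]*94,"net y",(f-b)@y,"pos",(s["tool_pos"]-C)@y*1e3, (f-b).round(2))
c=eyes.camera_params("wrist");im,d=eyes.capture("wrist");cv2.imwrite("pics/w5.png",im[:,:,::-1])
```

```text
32.025 gap mm 35.28825099616882 net y -2.0693301475208314 pos -1.1084150224671554 [0.77 1.93 0.19]
32.1583 gap mm 35.18557475223922 net y -2.4906458972677354 pos -1.0703711113642163 [0.89 2.33 0.59]
32.2917 gap mm 35.37512237451109 net y -2.884494059916995 pos -1.068067765838689 [1.07 2.69 0.63]
```

View pics/w5.png

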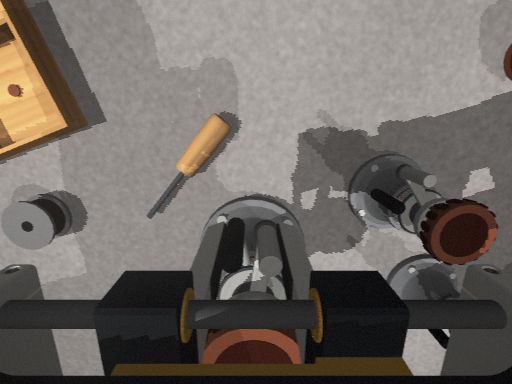

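The net force of −2.9 N along the jaw axis means the ring pad carries the grip alone. I shift the arm towards −y in 0.1 mm steps to balance it.

Run:
```python
from h import *
from plant import robot,readout,eyes
z=np.load("sq.npz");C,y=z["C"],z["y"];b=np.load("b2.npy")
x=-.001
for k in range(10):
    x-=.00015
    robot.move_linear(C+y*x,velocity=.01)
    f,_=ftavg(robot,readout,8,.02);s=readout.get_state();n=(f-b)@y
    print(round(s["clock"],2),round(x*1e3,2),"gap",round(s["finger_gap"]*94,3),"net",round(n,2),"pos",round((s["tool_pos"]-C)@y*1e3,3))
    if n>-.4:break
np.save("x.npy",x)
```

```text
32.73 -1.15 gap 35.635 net -2.42 pos -1.153
33.11 -1.3 gap 35.509 net -1.6 pos -1.247
33.49 -1.45 gap 35.696 net -0.38 pos -1.362
```

```bash
cat > squeeze.py <<'E'
from h import *
from plant import robot,readout,eyes
import sys
def run(levels):
    z=np.load("sq.npz");C,y=z["C"],z["y"];b=np.load("b2.npy");x=float(np.load("x.npy"))
    for F in levels:
        robot.grab(F)
        for k in range(4):
            f,_=ftavg(robot,readout,6,.015);s=readout.get_state();n=(f-b)@y
            print(round(s["clock"],2),F,"x",round(x*1e3,2),"gap",round(s["finger_gap"]*94,2),"net",round(n,2),"pos",round((s["tool_pos"]-C)@y*1e3,3))
            if abs(n)<.8:break
            if abs(n)>5: np.save("x.npy",x);print("ABORT");robot.grab(max(F-2,3));return
            x+=np.clip(n*.0001,-.0003,.0003)
            robot.move_linear(C+y*x,velocity=.01)
        np.save("x.npy",x)
E
python3 -c "
from squeeze import *
run([4.5,6,7.5,9])"
```

```text
33.81 4.5 x -1.45 gap 35.55 net 1.51 pos -1.31
34.16 4.5 x -1.3 gap 35.22 net 1.62 pos -1.284
34.51 4.5 x -1.14 gap 35.28 net 0.83 pos -1.175
34.86 4.5 x -1.05 gap 35.07 net -0.38 pos -1.104
35.17 6 x -1.05 gap 34.93 net 1.12 pos -0.993
35.52 6 x -0.94 gap 34.61 net 0.63 pos -0.957
35.84 7.5 x -0.94 gap 34.37 net 2.24 pos -0.879
36.19 7.5 x -0.72 gap 33.99 net 1.29 pos -0.748
36.54 7.5 x -0.59 gap 34.24 net 0.14 pos -0.671
36.86 9 x -0.59 gap 33.81 net 1.29 pos -0.53
37.21 9 x -0.46 gap 33.76 net 0.94 pos -0.475
37.56 9 x -0.37 gap 33.69 net 0.29 pos -0.409
```

The head pad has stayed put (pos+gap/2 is 16.49 mm at 3 N and 16.44 mm at 9 N), so only the ring side is yielding. Continuing.

```bash
python3 -c "
from squeeze import *
run([10.5,12,13,14,15])"
```

```text
37.88 10.5 x -0.37 gap 33.21 net 1.85 pos -0.293
38.23 10.5 x -0.18 gap 33.15 net 1.88 pos -0.179
38.58 10.5 x 0.01 gap 32.93 net 1.37 pos -0.035
38.92 10.5 x 0.14 gap 32.18 net 0.08 pos 0.093
39.24 12 x 0.14 gap 31.86 net 2.18 pos 0.236
39.59 12 x 0.36 gap 31.7 net 2.01 pos 0.374
39.94 12 x 0.56 gap 31.27 net 0.96 pos 0.532
40.29 12 x 0.66 gap 31.46 net 0.67 pos 0.617
40.61 13 x 0.66 gap 31.07 net 1.95 pos 0.72
40.96 13 x 0.85 gap 30.49 net 1.3 pos 0.837
41.31 13 x 0.98 gap 29.91 net 0.56 pos 0.94
41.62 14 x 0.98 gap 30.06 net 1.99 pos 1.038
41.98 14 x 1.18 gap 30.32 net 1.27 pos 1.158
42.33 14 x 1.31 gap 29.97 net 0.31 pos 1.267
42.64 15 x 1.31 gap 29.28 net 1.96 pos 1.372
42.99 15 x 1.51 gap 28.98 net 1.57 pos 1.507
43.34 15 x 1.66 gap 29.21 net 0.82 pos 1.626
43.69 15 x 1.74 gap 29.15 net 0.48 pos 1.717
```

The ring pad has moved about 6 mm, which is more than expected. I'll look before squeezing further.

Run:
```python
from h import *
from plant import robot,readout,eyes
s=readout.get_state();print(s["clock"],s["qpos"],s["tool_pos"],s["tool_rot"],s["torque"])
for n in("wrist","top","scene"):
    c=eyes.camera_params(n);im,d=eyes.capture(n);np.savez(n+"6.npz",p=im,d=d,**{k:np.array(v) for k,v in c.items()})
    if n=="wrist": cv2.imwrite("pics/w6.png",im[:,:,::-1]); cv2.imwrite("pics/w6c.png",cv2.resize(im[180:330,180:330],None,fx=4,fy=4,interpolation=cv2.INTER_CUBIC)[:,:,::-1])
    else:
        x0,y0=(215,140) if n=="top" else (225,160)
        cv2.imwrite(f"pics/{n}6.png",cv2.resize(im[y0:y0+90,x0:x0+90],None,fx=6,fy=6,interpolation=cv2.INTER_CUBIC)[:,:,::-1])
```

```text
43.6917 [-2.79010235e-03  5.39784628e-01  1.37308547e+00 -2.71651126e-04
  1.23005449e+00  1.87007449e+00] [0.62587538 0.03483559 0.32501171] [ 2.24947467e-04  9.88622624e-01 -1.50415582e-01 -6.39762283e-04] [ 0.12721181 -0.03281306 -0.01426254]
```

View pics/w6c.png

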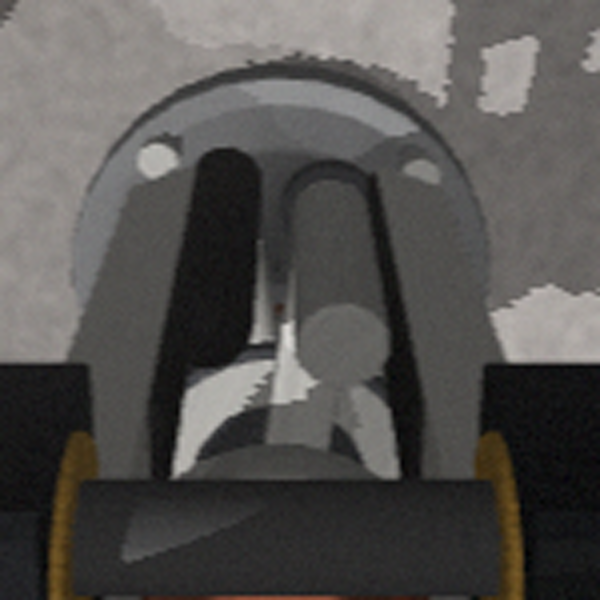

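View pics/scene6.png

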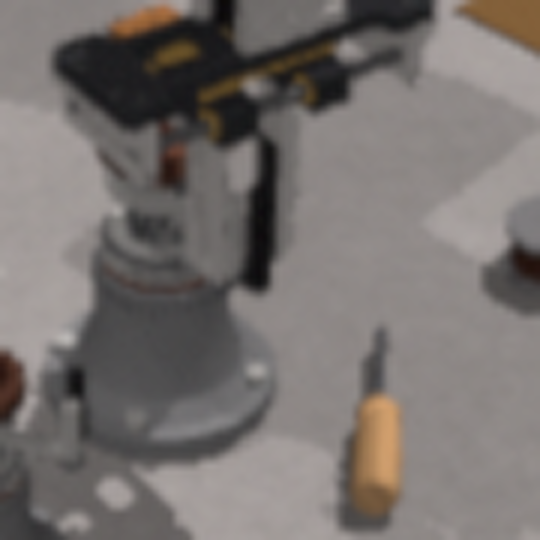

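Run:
```python
from h import *
c6=dict(np.load("wrist6.npz"))
# camera-in-tool from current pose
q=[9.88622624e-01,-1.50415582e-01,-6.39762283e-04,2.24947467e-04]
R6=Ro.from_quat(q).as_matrix();t6=np.array([0.62587538,0.03483559,0.32501171])
E=c6["extrinsics"];T=np.eye(4);T[:3,:3]=R6;T[:3,3]=t6
ET=E@T   # tool->cam
z=np.load("sq.npz");C=np.array([0.62638826,0.03634116,0.32500411])
T4=np.eye(4);T4[:3,:3]=Rt(float(z["phi"]));T4[:3,3]=C
T5=T4.copy();T5[:3,3]=z["C"]-z["y"]*.00107
def cam(T): return dict(fx=c6["fx"],fy=c6["fy"],cx=c6["cx"],cy=c6["cy"],extrinsics=ET@np.linalg.inv(T))
ims=[("w4",cv2.imread("pics/w4.png"),cam(T4)),("w5",cv2.imread("pics/w5.png"),cam(T5)),("w6",cv2.imread("pics/w6.png"),c6)]
for n,im,c in ims:
    cv2.imwrite(f"pics/{n}z.png",cv2.resize(im[210:290,200:300],None,fx=7,fy=7,interpolation=cv2.INTER_CUBIC))
    for h in (.17,):
        uv=project(c,[.6225,.026,h]);print(n,"pred head top",np.round(uv,1))
    g=cv2.cvtColor(im,cv2.COLOR_BGR2GRAY)
    v=240
    print(n,[int(k) for k in g[v,205:305]])
```

```text
w4 pred head top [269.1 269. ]
w4 [114, 111, 112, 111, 112, 113, 110, 111, 111, 106, 98, 89, 86, 83, 82, 77, 77, 62, 29, 20, 28, 25, 23, 22, 24, 27, 21, 20, 26, 25, 22, 23, 24, 25, 21, 28, 21, 34, 58, 66, 51, 49, 50, 50, 52, 50, 51, 48, 51, 49, 46, 53, 63, 64, 64, 69, 70, 69, 68, 67, 71, 68, 69, 67, 71, 68, 69, 65, 66, 70, 65, 62, 53, 56, 53, 52, 55, 57, 57, 52, 58, 57, 62, 71, 70, 69, 73, 72, 72, 69, 77, 74, 82, 76, 81, 79, 80, 77, 90, 96]
w5 pred head top [271.3 268.9]
w5 [82, 80, 79, 80, 77, 82, 83, 81, 80, 81, 81, 81, 80, 83, 73, 44, 28, 27, 24, 25, 23, 25, 26, 23, 25, 28, 27, 22, 22, 24, 25, 19, 24, 21, 22, 22, 25, 19, 33, 60, 68, 52, 54, 55, 51, 52, 53, 53, 54, 50, 52, 55, 55, 63, 69, 71, 71, 69, 76, 74, 75, 71, 73, 71, 73, 69, 73, 70, 71, 66, 68, 71, 50, 27, 24, 21, 18, 30, 62, 79, 85, 79, 79, 80, 77, 79, 80, 78, 80, 81, 76, 78, 80, 78, 81, 81, 82, 84, 86, 91]
w6 pred head top [266.1 268.6]
w6 [119, 108, 92, 80, 77, 78, 84, 80, 80, 78, 80, 82, 78, 85, 79, 79, 86, 79, 78, 73, 57, 23, 26, 20, 27, 22, 18, 24, 22, 23, 24, 21, 23, 22, 25, 24, 21, 22, 14, 64, 74, 53, 52, 48, 49, 49, 49, 54, 58, 64, 66, 68, 67, 69, 71, 72, 72, 71, 68, 66, 70, 69, 69, 69, 70, 68, 66, 63, 52, 23, 27, 22, 50, 76, 78, 77, 81, 77, 75, 79, 78, 79, 79, 79, 79, 79, 77, 77, 80, 83, 80, 84, 78, 82, 82, 85, 76, 87, 105, 101]
```

Run:
```python
import cv2,numpy as np
a=[cv2.imread(f"pics/{n}z.png") for n in("w4","w6")]
cv2.imwrite("pics/cmp.png",cv2.resize(np.hstack(a),(800,320)))
```

```text
(no output)
```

View pics/cmp.png

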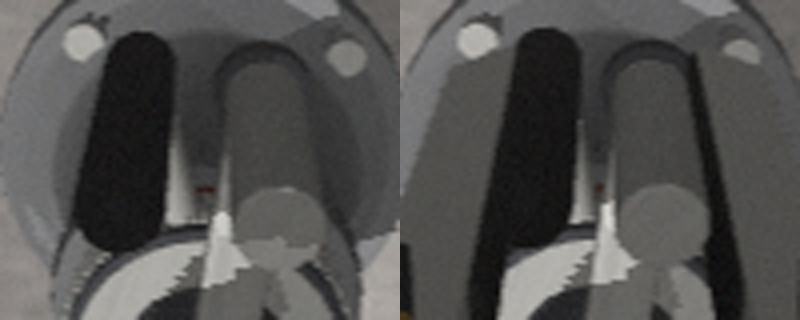

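Run:
```python
from h import *
c6=dict(np.load("wrist6.npz"))
q=[9.88622624e-01,-1.50415582e-01,-6.39762283e-04,2.24947467e-04]
T=np.eye(4);T[:3,:3]=Ro.from_quat(q).as_matrix();T[:3,3]=[0.62587538,0.03483559,0.32501171]
ET=c6["extrinsics"]@T
z=np.load("sq.npz");y=z["y"];T4=np.eye(4);T4[:3,:3]=Rt(float(z["phi"]));T4[:3,3]=[0.62638826,0.03634116,0.32500411]
T5=T4.copy();T5[:3,3]=z["C"]-y*.00107
mk=lambda T:dict(fx=c6["fx"],fy=c6["fy"],cx=c6["cx"],cy=c6["cy"],extrinsics=ET@np.linalg.inv(T))
for n,c in (("w4",mk(T4)),("w5",mk(T5)),("w6",c6)):
    g=cv2.GaussianBlur(cv2.cvtColor(cv2.imread(f"pics/{n}.png"),cv2.COLOR_BGR2GRAY),(3,3),0).astype(float)
    # fixed reference: left bolt head, bright blob
    r=g[210:232,208:232];m=r>150;v,u=np.nonzero(m);bolt=(208+u.mean(),210+v.mean())
    B=onplane(c,*bolt,.012)
    # black grip right edge at rows 228..250 (subpixel by threshold) 
    out=[]
    for h,row in ((0,232),(0,238),(0,244)):
        line=cv2.resize(g[row:row+1],None,fx=8,fy=1,interpolation=cv2.INTER_LINEAR)[0]
        k=np.nonzero(line[226*8:250*8]<40)[0].max()/8+226
        out.append(k)
    print(n,"bolt",np.round(bolt,2),"y-coord mm",round((B-z["C"])@y*1e3,2),"black right edge",out)
    # head top: bright disc vs body, print rows
    rr=g[262:272:3,250:285].astype(int)
    for row in rr:print("   ",list(map(int,row)))
```

```text
w4 bolt [220.02 220.12] y-coord mm -34.81 black right edge [np.float64(243.375), np.float64(243.0), np.float64(242.0)]
    [76, 75, 75, 91, 118, 136, 125, 97, 76, 78, 90, 95, 96, 95, 94, 94, 96, 96, 96, 95, 95, 94, 94, 94, 95, 95, 95, 96, 96, 90, 77, 61, 49, 43, 42]
    [94, 96, 111, 153, 191, 200, 188, 149, 107, 93, 94, 94, 94, 94, 95, 95, 94, 94, 93, 93, 93, 93, 94, 96, 96, 95, 95, 95, 95, 95, 90, 79, 65, 52, 44]
    [65, 86, 129, 168, 186, 190, 182, 154, 118, 98, 94, 95, 96, 96, 95, 94, 94, 93, 96, 99, 98, 96, 96, 96, 95, 95, 94, 95, 95, 93, 90, 84, 80, 79, 72]
    [150, 143, 153, 171, 176, 172, 169, 162, 147, 129, 117, 115, 117, 119, 119, 119, 120, 122, 122, 122, 121, 112, 104, 102, 101, 100, 101, 107, 110, 99, 83, 76, 78, 81, 81]
w5 bolt [220.7  218.84] y-coord mm -35.18 black right edge [np.float64(244.125), np.float64(244.0), np.float64(242.875)]
    [87, 87, 87, 101, 149, 195, 205, 182, 133, 92, 88, 97, 99, 98, 97, 98, 100, 101, 100, 99, 98, 98, 98, 98, 98, 99, 99, 99, 100, 100, 97, 82, 53, 28, 20]
    [75, 85, 96, 120, 164, 198, 205, 191, 150, 107, 96, 99, 100, 99, 99, 99, 9
[... 420 characters left out ...]
9] y-coord mm -34.83 black right edge [np.float64(245.0), np.float64(244.875), np.float64(244.0)]
    [146, 188, 182, 134, 92, 87, 97, 99, 98, 97, 97, 98, 98, 98, 98, 97, 97, 97, 97, 97, 96, 96, 96, 97, 98, 93, 75, 47, 25, 20, 22, 31, 51, 69, 76]
    [154, 194, 195, 155, 108, 94, 97, 98, 99, 98, 98, 98, 97, 96, 95, 96, 97, 97, 97, 98, 98, 99, 100, 100, 98, 94, 80, 53, 28, 19, 19, 23, 38, 60, 75]
    [170, 184, 176, 147, 112, 98, 97, 98, 98, 97, 97, 97, 96, 96, 97, 97, 97, 97, 98, 99, 98, 97, 96, 97, 98, 94, 78, 49, 25, 17, 17, 19, 27, 48, 69]
    [176, 181, 177, 169, 150, 123, 104, 97, 96, 97, 97, 97, 96, 96, 97, 98, 98, 98, 97, 97, 96, 95, 96, 96, 88, 68, 40, 22, 17, 17, 18, 18, 20, 31, 54]
```

The masks and edges, with the fixed bolt as reference, show the head grip unmoved to within about 0.3 mm and the ring grip drawn in by about 3 mm. The net load stayed under 2.3 N, so I continue to 20 N.

```bash
python3 -c "
from squeeze import *
run([16,17,18,19,20])
f,_=ftavg(robot,readout,10,.03);s=readout.get_state();print(s['clock'],s['finger_gap']*94)
c=eyes.camera_params('wrist');im,d=eyes.capture('wrist');np.savez('w7.npz',p=im,tp=s['tool_pos'],**{k:np.array(v) for k,v in c.items()});cv2.imwrite('pics/w7.png',im[:,:,::-1])
"
```

```text
44.16 16 x 1.74 gap 28.67 net 1.26 pos 1.791
44.51 16 x 1.87 gap 28.17 net 0.84 pos 1.922
44.86 16 x 1.96 gap 28.49 net 0.99 pos 1.961
45.21 16 x 2.05 gap 28.27 net 0.58 pos 2.05
45.52 17 x 2.05 gap 27.83 net 1.42 pos 2.139
45.88 17 x 2.2 gap 27.95 net 1.44 pos 2.26
46.23 17 x 2.34 gap 27.64 net 0.64 pos 2.363
46.54 18 x 2.34 gap 27.26 net 1.72 pos 2.437
46.89 18 x 2.51 gap 26.74 net 1.16 pos 2.583
47.24 18 x 2.63 gap 26.73 net 0.96 pos 2.652
47.59 18 x 2.72 gap 26.61 net 0.76 pos 2.739
47.91 19 x 2.72 gap 26.27 net 1.46 pos 2.814
48.26 19 x 2.87 gap 26.17 net 1.16 pos 2.934
48.61 19 x 2.99 gap 25.86 net 1.23 pos 3.026
48.96 19 x 3.11 gap 25.82 net 0.38 pos 3.087
49.27 20 x 3.11 gap 25.8 net 1.31 pos 3.225
49.62 20 x 3.24 gap 25.3 net 1.37 pos 3.307
49.98 20 x 3.38 gap 25.31 net 0.83 pos 3.389
50.33 20 x 3.46 gap 25.1 net 0.68 pos 3.465
50.6583 24.93244073787829
```

Run:
```python
import cv2,numpy as np
a=[cv2.imread(f"pics/{n}.png")[205:295,200:300] for n in("w5","w6","w7")]
cv2.imwrite("pics/cmp2.png",cv2.resize(np.hstack(a),(798,240),interpolation=cv2.INTER_CUBIC))
```

```text
(no output)
```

View pics/cmp2.png

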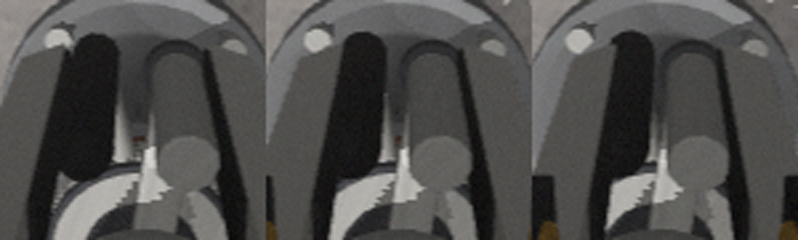

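```bash
python3 -c "
from squeeze import *
run([14,8,4])
robot.open_jaws()
s=readout.get_state();print(s['clock'],s['finger_gap'])
z=np.load('sq.npz')
robot.wait(.2)
c=eyes.camera_params('wrist');im,d=eyes.capture('wrist');s=readout.get_state();np.savez('w8.npz',p=im,tp=s['tool_pos'],**{k:np.array(v) for k,v in c.items()});cv2.imwrite('pics/w8.png',im[:,:,::-1])
print(s['clock'],s['tool_pos'])
"
python3 - <<'E'
import cv2,numpy as np
a=[cv2.imread(f"pics/{n}.png")[205:295,200:300] for n in("w4","w7","w8")]
cv2.imwrite("pics/cmp3.png",cv2.resize(np.hstack(a),(798,240),interpolation=cv2.INTER_CUBIC))
E
```

```text
51.02 14 x 3.46 gap 26.35 net -3.7 pos 3.212
51.38 14 x 3.16 gap 27.0 net -4.07 pos 3.114
51.73 14 x 2.86 gap 26.81 net -2.64 pos 2.947
52.08 14 x 2.6 gap 27.12 net -1.68 pos 2.789
52.64 8 x 2.43 gap 29.04 net -3.29 pos 2.421
52.99 8 x 2.13 gap 29.51 net -1.67 pos 2.229
53.34 8 x 1.96 gap 30.03 net -0.23 pos 2.074
53.66 4 x 1.96 gap 30.92 net -3.5 pos 1.819
54.01 4 x 1.66 gap 30.87 net -3.14 pos 1.665
54.36 4 x 1.36 gap 31.53 net -1.15 pos 1.473
54.71 4 x 1.25 gap 31.57 net -0.0 pos 1.338
55.7667 0.9992638715842823
56.0167 [0.62600689 0.03528551 0.32502442]
```

View pics/cmp3.png

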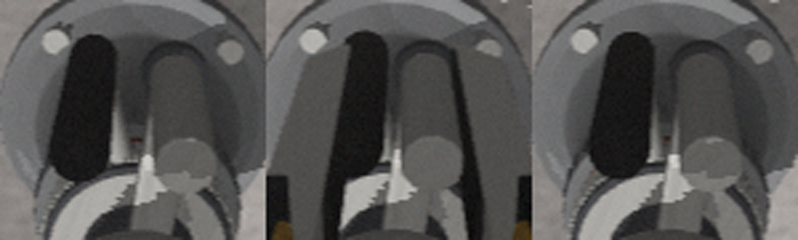

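Released. The ring kept most of its travel. I lift clear, return to the first viewing pose and compare the head grip position.

Run:
```python
from h import *
from plant import robot,readout,eyes
t=readout.get_state()["tool_pos"];z=np.load("sq.npz")
robot.move_linear([t[0],t[1],.43],velocity=.12)
robot.move_to([.541,.067,.43],quat(-1.64));robot.wait(.1)
s=readout.get_state();c=eyes.camera_params("wrist");p,d=eyes.capture("wrist");print(s["clock"],s["tool_pos"])
cv2.imwrite("pics/w9.png",p[:,:,::-1])
c1=dict(np.load("w1.npz"))
for n,cc,q in(("before",c1,c1["p"]),("after",c,p)):
    g=q.max(2);m=np.zeros_like(g);m[100:123,283:304]=(g[100:123,283:304]>205)
    k,l,st,ce=cv2.connectedComponentsWithStats(m)
    i=1+np.argmax(st[1:,4]);print(n,"headtop",st[i],ce[i],onplane(cc,*ce[i],.17))
r=lambda q:cv2.resize(q[90:190,180:310],None,fx=3,fy=3,interpolation=cv2.INTER_CUBIC)[:,:,::-1]
cv2.imwrite("pics/cmp4.png",np.hstack([r(c1["p"]),r(p)]))
a=c1["p"][100:125,270:306].astype(np.float32).mean(2);b=p[100:125,270:306].astype(np.float32).mean(2)
print("head shift px",cv2.phaseCorrelate(a,b,cv2.createHanningWindow(a.shape[::-1],cv2.CV_32F)))
a=c1["p"][140:230,215:310].astype(np.float32).mean(2);b=p[140:230,215:310].astype(np.float32).mean(2)
print("bowl shift px",cv2.phaseCorrelate(a,b,cv2.createHanningWindow(a.shape[::-1],cv2.CV_32F)))
```

```text
57.5917 [0.54158603 0.06675179 0.42967674]
before headtop [287 105   5   6  14] [289.07142857 107.57142857] [0.6269159  0.02887732 0.17      ]
after headtop [288 106   5   4  12] [289.83333333 107.41666667] [0.62749785 0.02717411 0.17      ]
head shift px ((-1.2743297188204963, 0.7621214629099988), 0.8372564109166464)
bowl shift px ((-0.9315323937756119, 0.7214576833234077), 0.899027309373573)
```

View pics/cmp4.png

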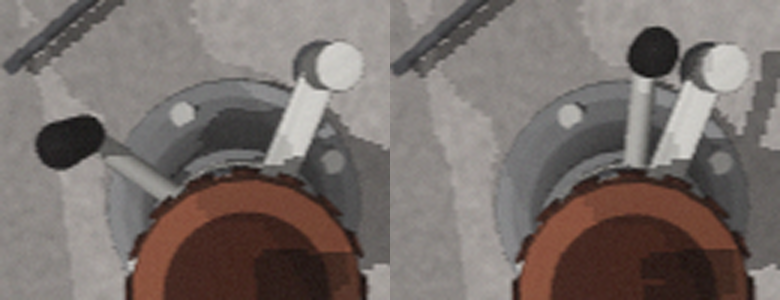

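Run:
```python
from plant import robot,readout
print(readout.get_state()["clock"]);robot.close_job()
```

```text
57.6417
the job is handed in; nothing more can be done
```

I ran the lock ring down, nipped it up at 20 N and let go of both handles. The job was handed in at about 57.6 s with the arm clear above everything.

- **Running down:** I pushed the ring clockwise by its black handle with one open jaw. It ran at about 0.75 N, then the force jumped to 2.6 N about 0.3 rad from the head's grip, which I took as the ring bearing.
- **Nipping up:** I touched both grips lightly to centre the jaws, then raised the squeeze in steps from 3 N to 20 N. I shifted the arm at each step so the unbalanced sideways load averaged at most about 4.1 N, against the head's 7 N slip. I then eased off and opened.
- **Head setting:** Between the first and last views, the head's grip moved about 0.3 px relative to the bowl. That is roughly 0.3 mm (0.004 rad), within measuring error. Mid-squeeze checks also put its grip within about 0.3–0.45 mm.
- **Doubtful check:** At light squeeze the jaw gap read about 3.7 mm less after nipping than before (about 0.05 rad), more than the 0.03 to 0.04 rad expected at 20 N. I put the excess down to slack and springiness in the fingers and ring handle, but I could not confirm it. I never commanded more than 20 N.

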